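Line up a regulator yoke in its service stand with a tapered drift

ROBOT

A 6-joint arm with a two-finger parallel gripper is mounted at the origin on the work surface. World frame = base frame: x ahead of the robot, y to its left, z up, the work surface at z = 0. Lengths are in m, angles in rad, forces in N, time in s.
With the tool pointing down it reaches from about 0.4 to 0.825 m from the base axis. Payload 7 kg.
Tool frame: the origin (TCP) lies at the very end of the fingers, on their centre line; the grasp point (between the pads) lies bot.grip_point_offset behind it (bot.grip_point_offset is the distance from the TCP to the grasp point, in m); z points along the fingers, y is the line along which they close (so a half turn about z gives the same grasp; the last joint's range is limited). The gripper opens to 88 mm and grips with 3 to 60 N. Pads are 19 mm wide; open, the fingers measure 130 mm over their backs; the gripper's body (78 mm by 193 mm) begins 47 mm behind the grasp point.
Start: joints at [1.522, 0.359, 0.012, 0, -1.224, -0.288], TCP at [0.223, 0.637, 0.227] pointing down, gripper open.
Joint ranges: [-3.07, 3.07], [-1.43, 2.12], [-1.02, 1.25], [-3.03, 1.67], [-3.05, -0], [-3.03, 3.03]. Speed limits (rad/s): [2.39, 2.39, 3.01, 3.14, 3.14, 3.14].

INTERFACE

Orientations are given as a unit quaternion [w, x, y, z].
In Python, from plant import bot gives the robot as it stands.
- The arm moves only by the tool servo_tool, never from a script. Its argument "targets" is a list of rows, each an object with "fingers": the opening, from 0 (shut) to 1 (fully open); "slide": the shift along the tool's x, y, z in mm, a list of three; "turn": the turn, a rotation vector about the tool's x, y, z in degrees, a list of three. A call has 1 to 20 rows; each row shifts and turns the commanded pose from where the row before left it, along the tool's axes as they then stand; what a row does not reach is not made up. A row lasts 1/10 s, in which the tool goes at most 50 mm and 8.59 degrees, less where a joint would pass 70% of its speed; a pose out of reach is approached as far as the arm can. A call is refused whole if a number of a shift passes 50 or a number of a turn 8.59, either way. A call with a gripper value outside its range is refused whole. The fingers move at their own pace and stop on an object; "force" is the grip in N (left out, the last holds). Time passes only in rows, so rows that do not move let the fingers close. It gives the time, the measured TCP pose, the force, the opening and the grip force at its end, in the units of the state.
- bot.get_state(): the state, without advancing time (a new reading comes with each control period).
- bot.camera(name): name is "scene" or "top"; returns a dict with "color" (480x640x3 uint8, red, green, blue), "depth" (480x640 float32, m along the optical axis (not along the pixel's ray), 0 where there is no reading), "fov_y" (degrees; the focal length in pixels is half the picture's height over the tangent of half this angle, whatever the lens; pixels are square), "cx", "cy" (the principal point, pixels), "camera_from_world" (4x4, takes a point from world to camera coordinates). Camera axes: x right, y up, looking along -z (the intrinsics and any distortion apply to the point x, -y, -z); pixel columns grow to the right and rows downward; lengths in m; the calibration is good to about 2 mm. A picture is of the moment at which its call begins.
- bot.close_job(): hands the job in; it is judged then, once.
The state is a dict: "time_s": time; "joints": joint angles; "joint_vel": joint speeds; "joint_torque": joint torques, N m; "tool_pos": TCP position; "eef_rot": TCP orientation; "force": force on the tool from outside, world axes, zero at the start; "moment": the same for the moment, N m; "width": finger opening in m; "grasp_force": force on a finger pad.
Only numpy, scipy, OpenCV 4.12 (cv2) and the standard library are available. Lean on these libraries where they do the work, as an engineer would, in place of code of your own. Each camera call takes 0.05 s, during which the arm holds its last target. There are 200 camera calls.

TASK

The steel yoke in the service stand has slipped along its slot, so its hole no longer lines up with the hole in the stand's top plate. Take the tapered drift out of the wooden block, feel its tip gently down through both holes and push it fully home, collar flat on the plate, so that the taper pulls the yoke into line; then let go and leave it standing there. Let the drift do the aligning (do not push the yoke by hand), never bear down on it harder than about 30 N, and leave the other things on the table alone.

Things in the scene. Friction and masses are not known exactly. Their poses are not given: they have to be found in the camera images.
- drift_grip (a point): Tapered drift: loose steel pin with black round handle, upright in the wooden block's middle hole, tip down. Point: middle of the handle, on the axis (z up). Handle 17 mm in diameter, 27 mm below to 28 mm above the point; under it a steel collar 30 mm wide, 5 mm thick, its underside 32 mm below the point. About 180 g (varies).
- drift_collar (a point): Centre of the underside of the drift's collar; it rests on the block at the start and must rest on the stand's top plate at the end. Below it: shank 15 mm in diameter, 18 mm long, then a straight taper 40 mm long to a blunt tip.
- drift_tip (a point): The drift's tip, 4 mm in diameter, on the axis 58 mm below the collar's underside. It hangs in a 18.5 mm wide hole of the block: lift the drift straight up by 65 mm to clear it.
- hole (a point): Centre of the mouth of the hole in the stand's top plate, at the plate's upper face, 76 mm above the table. z up; x is the direction in which the yoke slides. Plate 70 (x) by 76 mm, 8 mm thick; hole 16.4 mm wide, straight through. The drift's tip in the middle of the hole stops on the yoke's tongue, 9 mm below this face; 5 mm from the middle towards the tongue's hole it drops through both.
- yoke (a joint): Steel yoke's slide along the stand's x, m: 0 where it was at the start, grows to +x, range -0.013 to 0.013; stays where left, resists with about 6 N. Its flat tongue (8 mm thick, 34 wide) lies 1 mm under the plate, with an equal 16.4 mm hole that starts 9 to 10 mm off the plate's hole, to +x or -x: not in the readings, but seen from above as a crescent in the hole, or found by feel.
- stand: Service stand, aluminium, fixed to the table: foot 110 by 90 mm, two side walls, top plate. Origin on the table under the hole. Under the tongue it is open: nothing for 62 mm below the plate's upper face. The yoke's stirrup lies outside on the +x side.
- blocktop (a point): Top centre of the fixed wooden tool block, 60 by 100 mm and 70 mm high; its middle hole holds the drift, the two smaller ones are empty.
- mug: Bystander: blue mug 82 mm wide, 95 mm high.
- screwdriver: Bystander: screwdriver 200 mm long, lying.
- spanner: Bystander: spanner 170 mm long, lying.
- collar: Bystander: steel ring 38 mm wide, 22 mm high.
- washer: Bystander: brass washer 32 mm wide, 6 mm thick.
- plainpin: Bystander: plain untapered steel pin 15 mm thick and 56 mm tall, standing on its 30 mm head.
- jar: Bystander: small white jar 52 mm wide, 55 mm high.
Things that resemble listed ones, but are neither listed nor needed, are in the scene too. Of the things shaped like the stand, the aluminium one is meant.

How it is judged:
By the outcome, as a careful person would: the job done as asked, in the order asked, and still so for the second after the job is handed in, with the robot touching nothing.
It also fails if it takes over 54 s, if anything falls off the work surface, if the arm or the gripper's body presses on something with over 40 N, if the wrist force passes 120 N, or if a joint passes its speed limit or range.

## Working session

There is one attempt and no reset: what is moved stays moved. The work goes in short steps, Python scripts to look and compute and a tool call to move; the robot and the scene stay as the last step left them, time stands still between calls to the robot, and variables do not carry over. Pictures are saved under pics/ and viewed, at most 10 in all, crops included, and the job is handed in when it is done.

Besides the shell and the picture viewer there is one more tool, called as name(argument=value, ...), one argument or row to a line, values as JSON. servo_tool: Moves the arm, as the interface text tells. Its arguments: {"type":"object","properties":{"targets":{"type":"array"},"force":{"type":"number"}},"required":["targets"]}

```bash
mkdir -p pics; ls; cat > h.py <<'E'
import numpy as np,cv2
from plant import bot
def shot(n,f):
    c=bot.camera(n); np.save(f'pics/{f}.npy',c,allow_pickle=True); cv2.imwrite(f'pics/{f}.png',c['color'][:,:,::-1]); return c
def load(f): return np.load(f'pics/{f}.npy',allow_pickle=True).item()
def foc(c): return 240/np.tan(np.radians(c['fov_y'])/2)
def ray(c,u,v):
    f=foc(c); T=np.linalg.inv(c['camera_from_world'])
    d=np.array([(u-c['cx'])/f,-(v-c['cy'])/f,-1.]); return T[:3,3],T[:3,:3]@d
def atz(c,u,v,z):
    o,d=ray(c,u,v); return o+d*(z-o[2])/d[2]
def pt(c,u,v):
    o,d=ray(c,u,v); return o+d*c['depth'][int(round(v)),int(round(u))]
E
python3 - <<'E'
from h import *
for n in('scene','top'):
    c=shot(n,n+'1'); print({k:v for k,v in c.items() if k not in('color','depth')})
print(bot.get_state(),bot.grip_point_offset)
E
```

```text
pics
{'fov_y': 53.35433608765064, 'cx': 320.37627067311286, 'cy': 239.95572136816222, 'camera_from_world': array([[ 0.72191094,  0.69198403, -0.00164104, -0.44035074],
       [-0.59007052,  0.61682521,  0.52090636,  0.24646456],
       [ 0.36147111, -0.37507967,  0.85361225, -1.26861399],
       [ 0.        ,  0.        ,  0.        ,  1.        ]])}
{'fov_y': 49.48077250761197, 'cx': 315.7946023069651, 'cy': 227.68325972300624, 'camera_from_world': array([[ 9.51808173e-04, -9.99841632e-01, -1.77708806e-02,
         8.56728411e-02],
       [ 9.90971774e-01, -1.43942937e-03,  1.34062937e-01,
        -5.51197368e-01],
       [-1.34067285e-01, -1.77380433e-02,  9.90813466e-01,
        -1.35934426e+00],
       [ 0.00000000e+00,  0.00000000e+00,  0.00000000e+00,
         1.00000000e+00]])}
{'time_s': 0.1, 'joints': array([ 1.52212383e+00,  3.59332364e-01,  1.11645411e-02, -3.01336456e-04,
       -1.22411610e+00, -2.88082977e-01]), 'joint_vel': array([ 0.00088202, -0.00107389,  0.00100003,  0.00071263, -0.00035968,
        0.00133892]), 'joint_torque': array([-1.30399680e-03, -5.84166312e+01,  2.93749040e+01,  7.01554477e+00,
        1.01232881e-02, -4.22094922e-05]), 'tool_pos': array([0.22293253, 0.63666144, 0.22571274]), 'eef_rot': array([ 7.55391255e-04,  9.85849048e-01, -1.67633774e-01, -5.18286350e-05]), 'force': array([ 0.29591763, -1.02918012, -0.38907245]), 'moment': array([-6.66249373e-05,  3.34082790e-02, -6.69550475e-03]), 'grasp_force': 0.0, 'width': 0.08730544963383674} 0.0188
```

View pics/top1.png

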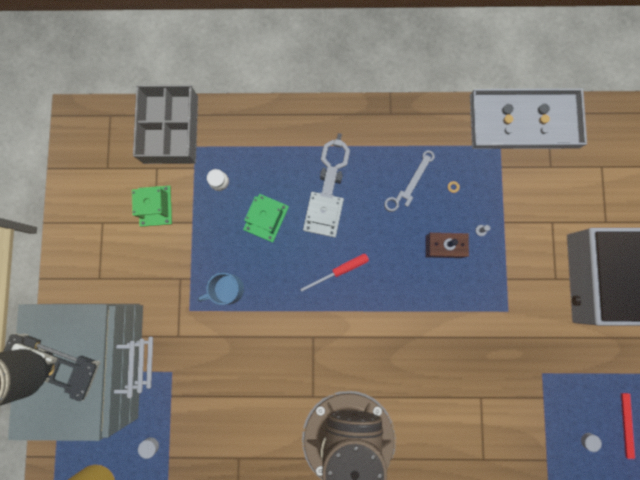

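View pics/scene1.png

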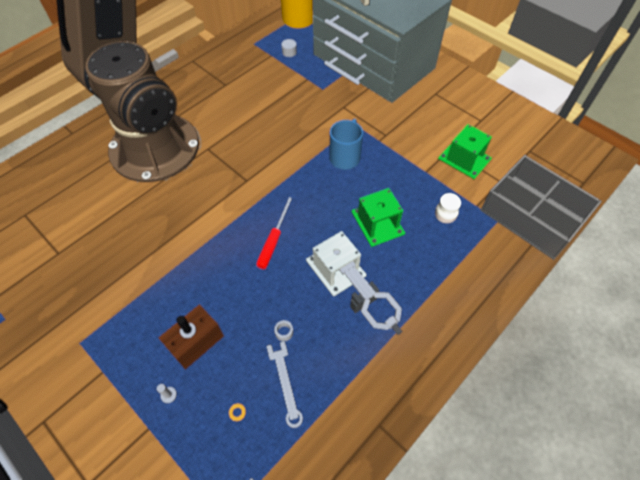

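The top view shows the drift in its block at (450,244) and the aluminium stand's hole near (323,210). In the scene view they are at (187,328) and (337,252). I'll enlarge these.

```bash
python3 - <<'E'
from h import *
def crop(f,u,v,w=40,h=30):
    return cv2.resize(cv2.imread(f'pics/{f}.png')[v-h//2:v+h//2,u-w//2:u+w//2],(400,300),interpolation=cv2.INTER_CUBIC)
m=np.vstack([np.hstack([crop('top1',450,244,60,45//2*2),crop('top1',323,212,60,44)]),np.hstack([crop('scene1',188,330,60,44),crop('scene1',337,256,60,44)])])
cv2.imwrite('pics/m1.png',m)
t=load('top1');s=load('scene1')
for n,c,l in(('top',t,[(450,244),(435,240),(465,240),(435,250),(323,210),(312,228),(335,232),(316,197)]),('sc',s,[(184,321),(187,331),(337,252),(330,243),(350,260),(337,240),(337,262)])):
    for p in l: print(n,p,pt(c,*p).round(4))
E
```

```text
top (450, 244) [ 0.5    -0.2553  0.105 ]
top (435, 240) [ 0.5145 -0.226   0.0662]
top (465, 240) [ 0.5141 -0.3031  0.0691]
top (435, 250) [ 0.488  -0.2245  0.0698]
top (323, 210) [0.595  0.0661 0.0628]
top (312, 228) [0.5538 0.0964 0.0124]
top (335, 232) [0.5434 0.0335 0.0073]
top (316, 197) [0.6276 0.0844 0.0752]
sc (184, 321) [ 0.5104 -0.259   0.1251]
sc (187, 331) [ 0.5111 -0.2645  0.0855]
sc (337, 252) [0.5924 0.0701 0.0652]
sc (330, 243) [0.5692 0.0727 0.0729]
sc (350, 260) [0.6291 0.0701 0.0758]
sc (337, 240) [0.5752 0.0883 0.0737]
sc (337, 262) [0.6127 0.0476 0.0759]
```

View pics/m1.png

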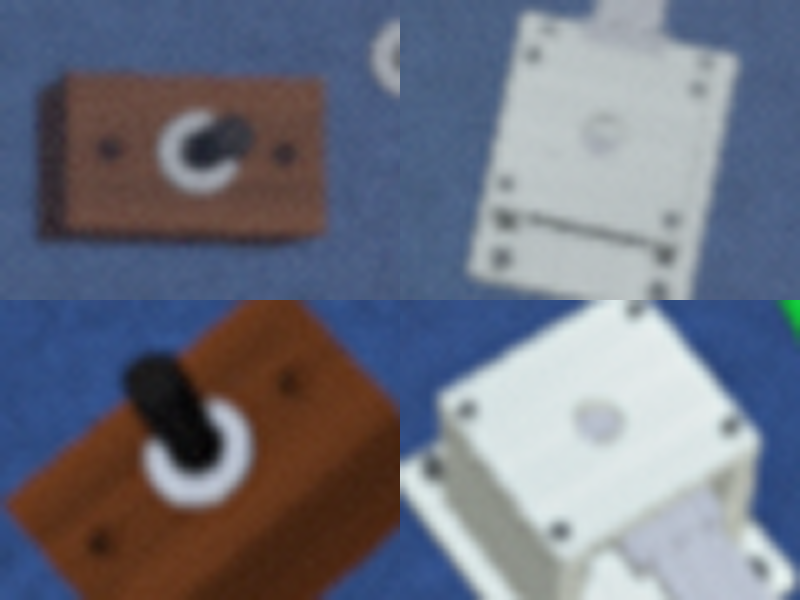

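Top crop: the drift's collar is centred at about (450,244), the handle top at (455.5,241.4), and the hole at (323.7,209.4). Scene crop: hole at (337,251.9), with the plate corners clearly visible. Next I'll compute positions and look more closely at the crescent.

```bash
python3 - <<'E'
from h import *
t=load('top1');s=load('scene1')
P=lambda c,u,v,z:atz(c,u-.5,v-.5,z)
# crops used cv2.resize => pixel centre at +.5
print('cam',ray(t,0,0)[0],ray(s,0,0)[0])
print('collar top',P(t,450,244,.075),'handle top',P(t,455.5,241.4,.130))
cx=lambda x:158+x/6.667; cy=lambda y:308+(y-300)/6.82
print('sc collar',P(s,cx(198),cy(452),.075),'handle top',P(s,cx(153),cy(378),.13))
print('hole',P(t,323.75,209.4,.076),P(s,337,251.9,.076))
C=[P(s,*p,.076) for p in[(312.7,248.7),(331.75,272.1),(361.3,254.5),(344.5,234)]]
C=np.array(C); print('corners',C[:,:2],'mid',C.mean(0),[np.linalg.norm(C[i]-C[i-1]) for i in range(4)])
for a,b in((1,0),(2,3),(1,2),(0,3)): d=C[a]-C[b]; print(np.degrees(np.arctan2(d[1],d[0])))
ims=[]
for c,u,v in((t,323,209),(s,337,252)):
    g=c['color'][v-8:v+9,u-10:u+11].astype(float)
    g=np.clip((g-g.min())/(g.max()-g.min())*255,0,255).astype(np.uint8)
    ims.append(cv2.resize(g[:,:,::-1],(400,324),interpolation=cv2.INTER_NEAREST))
    print((c['depth'][v-5:v+6,u-6:u+7]*1000).round().astype(int))
cv2.imwrite('pics/m2.png',np.hstack(ims))
E
```

```text
cam [0.3638959  0.06075376 1.42227422] [ 0.9218928  -0.32314119  0.95379686]
collar top [ 0.50438312 -0.26127952  0.075     ] handle top [ 0.50512541 -0.26194978  0.13      ]
sc collar [ 0.5044689  -0.26202829  0.075     ] handle top [ 0.50495123 -0.26141691  0.13      ]
hole [0.59571077 0.06535942 0.076     ] [0.59458416 0.06567813 0.076     ]
corners [[0.55183166 0.03566956]
 [0.61951629 0.02274447]
 [0.63602223 0.09653786]
 [0.57587383 0.10986121]] mid [0.595811   0.06620328 0.076     ] [np.float64(0.07798990873298499), np.float64(0.06890767637577763), np.float64(0.07561686325014987), np.float64(0.061606341401658146)]
-10.81106903596328
-12.489797097178135
-102.60824799556893
-107.9551728081395
[[1367 1369 1363 1366 1370 1366 1368 1368 1372    0 1370 1369 1372]
 [1371 1369 1368 1366 1368 1371 1362 1365 1362 1367 1366 1370 1367]
 [1369 1370 1373 1367 1368 1367 1367 1367 1368 1368 1366 1368 1369]
 [1364 1372 1362 1365 1370 1439 1435 1370 1364 1367 1367 1369 1365]
 [1369 1368 1367 1372 1434 1432 1438 1432 1373 1363 1365 1368 1362]
 [1367 1367 1363 1372 1378 1431 1437 1431 1437 1364 1
[... 404 characters left out ...]
019 1022 1021 1018]
 [1019 1016 1022 1016 1025 1024 1022 1022 1018 1019 1018 1017 1018]
 [1017 1019 1020 1022 1024 1027 1025 1024 1020 1016 1014 1019 1017]
 [1015 1013 1020 1026 1028 1025 1027 1023 1021 1018 1017 1018 1015]
 [1016 1013 1023 1027 1025 1023 1028 1027 1027 1022 1015 1012 1014]
 [1015 1011 1024 1024 1025 1028 1025 1025 1027 1013 1010 1016 1014]
 [1015 1010    0 1023 1022 1020 1023 1023 1026 1013 1014 1014 1011]
 [1010 1011 1012 1010 1012 1013 1014 1009 1006 1009 1010 1012 1013]
 [1011 1008 1012 1009 1014 1007 1011 1009 1009    0 1013 1010 1009]
 [1009    0 1009 1010 1008 1007 1009 1008 1007 1007 1006 1008 1007]
 [1006 1008 1007 1005 1006 1007 1008 1009 1006 1009 1008 1010 1006]]
```

View pics/m2.png

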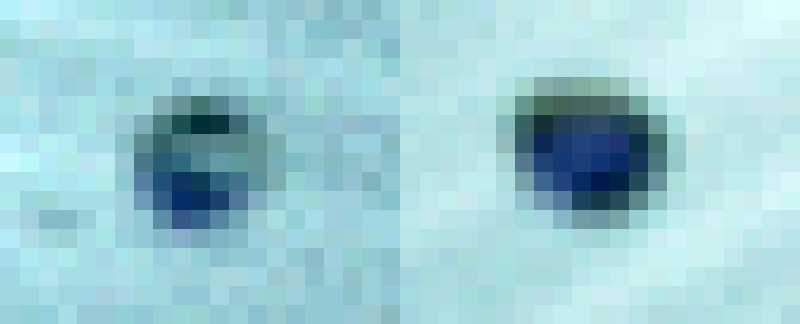

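The depth shows the opening on the hole's +x side (about 60 mm deeper there), so the tongue's hole is offset to +x. The heights and plate size come out as they should. Estimates:
- Drift at (0.5047, -0.2617).
- Hole at (0.5952, 0.0657).
- Stand yaw about -11.5°.

I'll grip with the closing axis along the stand's x, so tool x yaw is about -101.5°.

servo_tool(
  targets=[
    {"fingers": 1,"slide": [34,27,0],"turn": [0,0,0]},
    {"fingers": 1,"slide": [34,27,0],"turn": [0,0,0]},
    {"fingers": 1,"slide": [34,27,0],"turn": [0,0,0]},
    {"fingers": 1,"slide": [34,27,0],"turn": [0,0,0]},
    {"fingers": 1,"slide": [34,27,0],"turn": [0,0,0]},
    {"fingers": 1,"slide": [34,27,0],"turn": [0,0,0]},
    {"fingers": 1,"slide": [34,27,0],"turn": [0,0,0]},
    {"fingers": 1,"slide": [34,27,0],"turn": [0,0,0]},
    {"fingers": 1,"slide": [34,27,0],"turn": [0,0,0]},
    {"fingers": 1,"slide": [34,27,0],"turn": [0,0,0]},
    {"fingers": 1,"slide": [34,27,0],"turn": [0,0,0]},
    {"fingers": 1,"slide": [34,27,0],"turn": [0,0,0]},
    {"fingers": 1,"slide": [0,0,0],"turn": [0,0,8.5]},
    {"fingers": 1,"slide": [0,0,0],"turn": [0,0,8.5]},
    {"fingers": 1,"slide": [0,0,0],"turn": [0,0,8.5]},
    {"fingers": 1,"slide": [0,0,0],"turn": [0,0,8.5]},
    {"fingers": 1,"slide": [0,0,0],"turn": [0,0,8.5]},
    {"fingers": 1,"slide": [0,0,0],"turn": [0,0,8.5]},
    {"fingers": 1,"slide": [0,0,0],"turn": [0,0,8.5]},
    {"fingers": 1,"slide": [0,0,0],"turn": [0,0,8.5]},
  ],
)

```text
time_s: 2.1
tool_pos: [0.5008, 0.1963, 0.2262]
eef_rot: [0.0, 0.721, -0.692, -0.0]
force: [0.2, 0.1, 0.6]
width: 0.0876
grasp_force: 0.0
```

```bash
cat >> h.py <<'E'
from scipy.spatial.transform import Rotation as Ro
def to(x,y,z):
    s=bot.get_state(); q=s['eef_rot']; R=Ro.from_quat([q[1],q[2],q[3],q[0]]).as_matrix()
    print('t',s['time_s'],'pos',s['tool_pos'].round(4),'xyaw',np.degrees(np.arctan2(R[1,0],R[0,0])).round(2),'zax',R[:,2].round(4),'F',s['force'].round(1),'w',s['width'].round(4),'g',round(s['grasp_force'],1))
    print('tool mm',(R.T@(np.array([x,y,z])-s['tool_pos'])*1000).round(1))
E
python3 -c "
from h import *
to(.5047,-.2617,.227); print(bot.get_state()['joints'])"
```

```text
Traceback (most recent call last):
  File "h.py", line 17, in to
    print('t',s['time_s'],'pos',s['tool_pos'].round(4),'xyaw',np.degrees(np.arctan2(R[1,0],R[0,0])).round(2),'zax',R[:,2].round(4),'F',s['force'].round(1),'w',s['width'].round(4),'g',round(s['grasp_force'],1))
                                                                                                                                                               ^^^^^^^^^^^^^^^^
AttributeError: 'float' object has no attribute 'round'
```

servo_tool(
  targets=[
    {"fingers": 1,"slide": [0,0,0],"turn": [0,0,7.1]},
    {"fingers": 1,"slide": [0,0,0],"turn": [0,0,7.1]},
    {"fingers": 1,"slide": [37.3,-7.9,0],"turn": [0,0,0]},
    {"fingers": 1,"slide": [37.3,-7.9,0],"turn": [0,0,0]},
    {"fingers": 1,"slide": [37.3,-7.9,0],"turn": [0,0,0]},
    {"fingers": 1,"slide": [37.3,-7.9,0],"turn": [0,0,0]},
    {"fingers": 1,"slide": [37.3,-7.9,0],"turn": [0,0,0]},
    {"fingers": 1,"slide": [37.3,-7.9,0],"turn": [0,0,0]},
    {"fingers": 1,"slide": [37.3,-7.9,0],"turn": [0,0,0]},
    {"fingers": 1,"slide": [37.3,-7.9,0],"turn": [0,0,0]},
    {"fingers": 1,"slide": [37.3,-7.9,0],"turn": [0,0,0]},
    {"fingers": 1,"slide": [37.3,-7.9,0],"turn": [0,0,0]},
    {"fingers": 1,"slide": [37.3,-7.9,0],"turn": [0,0,0]},
    {"fingers": 1,"slide": [37.3,-7.9,0],"turn": [0,0,0]},
    {"fingers": 1,"slide": [0,0,0],"turn": [0,0,0]},
    {"fingers": 1,"slide": [0,0,0],"turn": [0,0,0]},
  ],
)

```text
time_s: 3.7
tool_pos: [0.5042, -0.2618, 0.2258]
eef_rot: [-0.0, -0.632, 0.775, 0.001]
force: [0.1, 0.8, -0.5]
width: 0.0875
grasp_force: 0.0
```

```bash
sed -i "s/s\['width'\].round(4)/round(s['width'],4)/" h.py
python3 -c "
from h import *
to(.5047,-.2617,.0832); print(bot.get_state()['joints'])"
```

```text
t 3.7 pos [ 0.5042 -0.2618  0.2258] xyaw -101.63 zax [-1.3e-03  4.0e-04 -1.0e+00] F [ 0.1  0.8 -0.5] w 0.0875 g 0.0
tool mm [ -0.2  -0.7 142.6]
[-1.34735943e-01  1.85118552e-01 -2.28148500e-01 -2.95423262e-04
 -1.15885059e+00 -6.80618279e-02]
```

servo_tool(
  targets=[
    {"fingers": 1,"slide": [0,-0.7,30],"turn": [0,0,0]},
    {"fingers": 1,"slide": [0,0,30],"turn": [0,0,0]},
    {"fingers": 1,"slide": [0,0,30],"turn": [0,0,0]},
    {"fingers": 1,"slide": [0,0,30],"turn": [0,0,0]},
    {"fingers": 1,"slide": [0,0,15],"turn": [0,0,0]},
    {"fingers": 1,"slide": [0,0,7],"turn": [0,0,0]},
    {"fingers": 1,"slide": [0,0,0],"turn": [0,0,0]},
    {"fingers": 0,"slide": [0,0,0],"turn": [0,0,0]},
    {"fingers": 0,"slide": [0,0,0],"turn": [0,0,0]},
    {"fingers": 0,"slide": [0,0,0],"turn": [0,0,0]},
    {"fingers": 0,"slide": [0,0,0],"turn": [0,0,0]},
    {"fingers": 0,"slide": [0,0,0],"turn": [0,0,0]},
    {"fingers": 0,"slide": [0,0,0],"turn": [0,0,0]},
    {"fingers": 0,"slide": [0,0,0],"turn": [0,0,0]},
    {"fingers": 0,"slide": [0,0,0],"turn": [0,0,0]},
  ],
  force=50,
)

```text
time_s: 5.2
tool_pos: [0.5054, -0.2613, 0.0845]
eef_rot: [-0.0, -0.633, 0.774, 0.0]
force: [0.3, -0.1, -0.2]
width: 0.0292
grasp_force: 0.0
```

```bash
python3 -c "
from h import *
to(.5952,.0657,.2)"
```

```text
t 5.2 pos [ 0.5054 -0.2613  0.0845] xyaw -101.5 zax [-1.e-04 -0.e+00 -1.e+00] F [ 0.3 -0.1 -0.2] w 0.0292 g 0.0
tool mm [-338.3  -22.8 -115.5]
```

servo_tool(
  targets=[
    {"fingers": 0,"slide": [0,0,0],"turn": [0,0,0]},
    {"fingers": 0,"slide": [0,0,0],"turn": [0,0,0]},
    {"fingers": 0,"slide": [0,0,0],"turn": [0,0,0]},
    {"fingers": 0,"slide": [0,0,0],"turn": [0,0,0]},
    {"fingers": 0,"slide": [0,0,0],"turn": [0,0,0]},
  ],
)

```text
time_s: 5.7
tool_pos: [0.5053, -0.2612, 0.0845]
eef_rot: [-0.0, -0.633, 0.774, 0.0]
force: [-1.8, 0.8, -0.4]
width: 0.016
grasp_force: 50.0
```

```bash
python3 -c "
from h import *
to(.5952,.0657,.2)"
```

```text
t 5.7 pos [ 0.5053 -0.2612  0.0845] xyaw -101.5 zax [-4.e-04  1.e-04 -1.e+00] F [-1.8  0.8 -0.4] w 0.016 g 50.0
tool mm [-338.3  -22.9 -115.5]
```

servo_tool(
  targets=[
    {"fingers": 0,"slide": [0,0,-8],"turn": [0,0,0]},
    {"fingers": 0,"slide": [0,0,-12],"turn": [0,0,0]},
    {"fingers": 0,"slide": [0,0,-16],"turn": [0,0,0]},
    {"fingers": 0,"slide": [0,0,-16],"turn": [0,0,0]},
    {"fingers": 0,"slide": [0,0,-16],"turn": [0,0,0]},
    {"fingers": 0,"slide": [0,0,-16],"turn": [0,0,0]},
    {"fingers": 0,"slide": [0,0,-16],"turn": [0,0,0]},
    {"fingers": 0,"slide": [0,0,-15],"turn": [0,0,0]},
    {"fingers": 0,"slide": [0,0,0],"turn": [0,0,0]},
    {"fingers": 0,"slide": [0,0,0],"turn": [0,0,0]},
  ],
)

```text
time_s: 6.7
tool_pos: [0.5055, -0.2611, 0.2]
eef_rot: [0.001, -0.633, 0.774, -0.0]
force: [-0.6, 0.3, -2.4]
width: 0.0164
grasp_force: 50.0
```

```bash
python3 -c "
from h import *
to(.5952,.0657,.2)
c=shot('scene','scene2')
p=bot.get_state()['tool_pos'];w=np.r_[p[0],p[1],p[2]-.0725,1];q=c['camera_from_world']@w;f=foc(c);print('tip px',c['cx']+f*q[0]/-q[2],c['cy']-f*q[1]/-q[2])
u,v=int(c['cx']+f*q[0]/-q[2]),int(c['cy']-f*q[1]/-q[2])
print(u-40,v-60)
cv2.imwrite('pics/c2.png',cv2.resize(c['color'][v-60:v+20,u-40:u+40,::-1],(560,560),interpolation=cv2.INTER_CUBIC))"
```

```text
t 6.7 pos [ 0.5055 -0.2611  0.2   ] xyaw -101.51 zax [ 1.2e-03  2.0e-04 -1.0e+00] F [-0.6  0.3 -2.4] w 0.0164 g 50.0
tool mm [-3.381e+02 -2.270e+01  2.000e-01]
tip px 181.11634548904763 319.51087733041663
141 259
```

View pics/c2.png

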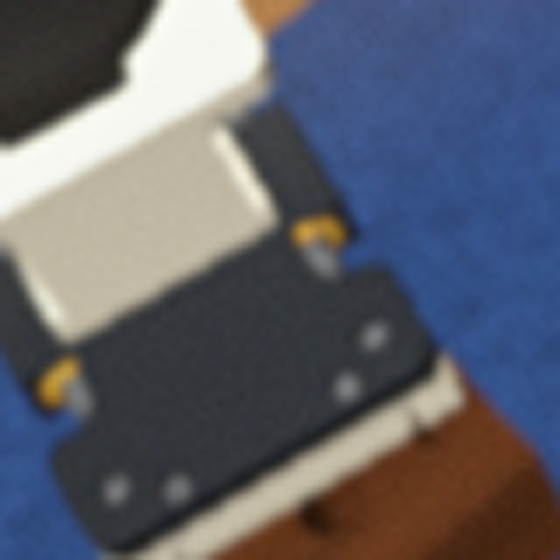

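The near finger hides the drift in this view, but the 2.4 N weight shows it's held. I'll move it over the stand.

servo_tool(
  targets=[
    {"fingers": 0,"slide": [-20,-2,0],"turn": [0,0,0]},
    {"fingers": 0,"slide": [-34,-3,0],"turn": [0,0,0]},
    {"fingers": 0,"slide": [-34,-3,0],"turn": [0,0,0]},
    {"fingers": 0,"slide": [-34,-3,0],"turn": [0,0,0]},
    {"fingers": 0,"slide": [-34,-3,0],"turn": [0,0,0]},
    {"fingers": 0,"slide": [-34,-3,0],"turn": [0,0,0]},
    {"fingers": 0,"slide": [-34,-3,0],"turn": [0,0,0]},
    {"fingers": 0,"slide": [-34,-3,0],"turn": [0,0,0]},
    {"fingers": 0,"slide": [-34,-3,0],"turn": [0,0,0]},
    {"fingers": 0,"slide": [-30,-1,0],"turn": [0,0,0]},
    {"fingers": 0,"slide": [-16,0,0],"turn": [0,0,0]},
    {"fingers": 0,"slide": [0,0,0],"turn": [0,0,0]},
    {"fingers": 0,"slide": [0,0,0],"turn": [0,0,0]},
  ],
)

```text
time_s: 8.05
tool_pos: [0.5987, 0.0644, 0.1988]
eef_rot: [-0.001, -0.633, 0.774, 0.0]
force: [1.3, -1.2, -2.1]
width: 0.0159
grasp_force: 50.0
```

```bash
python3 -c "
from h import *
to(.6004,.065,.1555)
c=shot('scene','scene3')
p=bot.get_state()['tool_pos'];f=foc(c)
for d in(.0145,.0725):
  q=c['camera_from_world']@np.r_[p[0],p[1],p[2]-d,1];print('px',c['cx']+f*q[0]/-q[2],c['cy']-f*q[1]/-q[2])
cv2.imwrite('pics/c3.png',cv2.resize(c['color'][195:285,290:390,::-1],(800,600*6//5//1)[:1]+(600,) if 0 else (660,594),interpolation=cv2.INTER_CUBIC))"
```

```text
t 8.05 pos [0.5987 0.0644 0.1988] xyaw -101.47 zax [-1.5e-03 -6.0e-04 -1.0e+00] F [ 1.3 -1.2 -2.1] w 0.0159 g 50.0
tool mm [-0.9 -1.6 43.3]
px 339.03249453136414 225.01724651584382
px 338.1254301726113 240.68690119923698
```

View pics/c3.png

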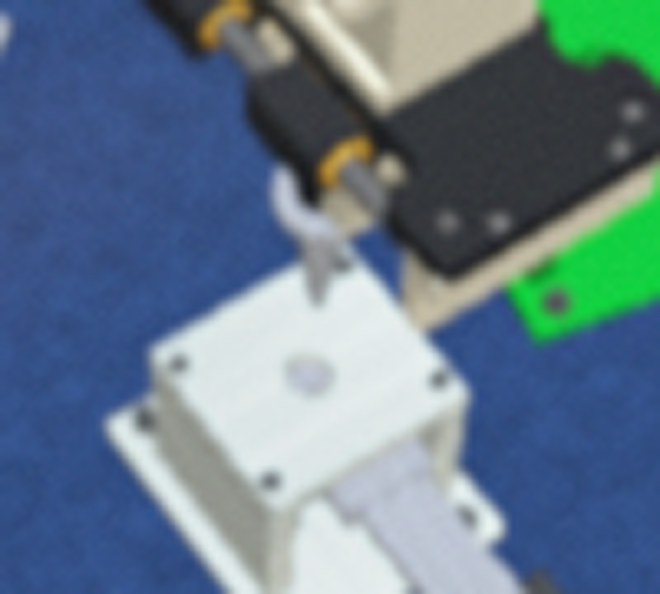

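The picture shows the drift hanging straight under the fingers. Its tip is at about (338.2,240.9), within half a pixel of the prediction, and the hole is at (336.7,251.7). Next I'll lower to 3 mm above the plate.

servo_tool(
  targets=[
    {"fingers": 0,"slide": [-0.7,-1.3,10],"turn": [0,0,0]},
    {"fingers": 0,"slide": [0,0,15],"turn": [0,0,0]},
    {"fingers": 0,"slide": [0,0,14],"turn": [0,0,0]},
    {"fingers": 0,"slide": [0,0,8],"turn": [0,0,0]},
    {"fingers": 0,"slide": [0,0,0],"turn": [0,0,0]},
    {"fingers": 0,"slide": [0,0,0],"turn": [0,0,0]},
    {"fingers": 0,"slide": [0,0,0],"turn": [0,0,0]},
  ],
)

```text
time_s: 8.8
tool_pos: [0.6012, 0.0651, 0.1532]
eef_rot: [0.0, -0.633, 0.774, -0.0]
force: [0.1, -0.3, -1.6]
width: 0.0162
grasp_force: 50.0
```

```bash
python3 -c "
from h import *
to(.6003,.065,.1515)"
```

```text
t 8.8 pos [0.6012 0.0651 0.1532] xyaw -101.49 zax [ 1.e-03  2.e-04 -1.e+00] F [ 0.1 -0.3 -1.6] w 0.0162 g 50.0
tool mm [0.3 0.8 1.7]
```

servo_tool(
  targets=[
    {"fingers": 0,"slide": [0,0.5,2],"turn": [0,0,0]},
    {"fingers": 0,"slide": [0,0,2],"turn": [0,0,0]},
    {"fingers": 0,"slide": [0,0,2],"turn": [0,0,0]},
    {"fingers": 0,"slide": [0,0,2],"turn": [0,0,0]},
    {"fingers": 0,"slide": [0,0,2],"turn": [0,0,0]},
    {"fingers": 0,"slide": [0,0,2],"turn": [0,0,0]},
    {"fingers": 0,"slide": [0,0,1.5],"turn": [0,0,0]},
    {"fingers": 0,"slide": [0,0,1.5],"turn": [0,0,0]},
    {"fingers": 0,"slide": [0,0,1],"turn": [0,0,0]},
    {"fingers": 0,"slide": [0,0,0],"turn": [0,0,0]},
    {"fingers": 0,"slide": [0,0,0],"turn": [0,0,0]},
  ],
)

```text
time_s: 9.9
tool_pos: [0.5998, 0.0651, 0.1363]
eef_rot: [-0.0, -0.633, 0.774, 0.0]
force: [-3.7, 0.5, -0.5]
width: 0.0159
grasp_force: 50.0
```

```bash
python3 -c "
from h import *
to(.6003,.065,.137)"
```

```text
t 9.9 pos [0.5998 0.0651 0.1363] xyaw -101.5 zax [-9.e-04 -1.e-04 -1.e+00] F [-3.7  0.5 -0.5] w 0.0159 g 50.0
tool mm [-0.  -0.5 -0.7]
```

servo_tool(
  targets=[
    {"fingers": 0,"slide": [0,0.7,0],"turn": [0,0,0]},
    {"fingers": 0,"slide": [0,0.3,2],"turn": [0,0,0]},
    {"fingers": 0,"slide": [0,0.3,2],"turn": [0,0,0]},
    {"fingers": 0,"slide": [0,0.3,2],"turn": [0,0,0]},
    {"fingers": 0,"slide": [0,0,0],"turn": [0,0,0]},
    {"fingers": 0,"slide": [0,0,0],"turn": [0,0,0]},
  ],
)

```text
time_s: 10.5
tool_pos: [0.5986, 0.0655, 0.1303]
eef_rot: [-0.0, -0.633, 0.774, 0.0]
force: [-0.7, -0.1, -2.4]
width: 0.0162
grasp_force: 50.0
```

```bash
python3 -c "
from h import *
to(.5955,.0659,.0905)"
```

```text
t 10.5 pos [0.5986 0.0655 0.1303] xyaw -101.5 zax [-2.e-04  0.e+00 -1.e+00] F [-0.7 -0.1 -2.4] w 0.0162 g 50.0
tool mm [ 0.2  3.1 39.8]
```

servo_tool(
  targets=[
    {"fingers": 0,"slide": [0,0.3,2],"turn": [0,0,0]},
    {"fingers": 0,"slide": [0,0.3,2],"turn": [0,0,0]},
    {"fingers": 0,"slide": [0,0.3,2],"turn": [0,0,0]},
    {"fingers": 0,"slide": [0,0.3,2],"turn": [0,0,0]},
    {"fingers": 0,"slide": [0,0,0],"turn": [0,0,0]},
  ],
)

```text
time_s: 11.0
tool_pos: [0.5983, 0.0659, 0.1241]
eef_rot: [0.001, -0.633, 0.774, -0.001]
force: [-3.8, 1.2, 8.3]
width: 0.0161
grasp_force: 50.0
```

```bash
python3 -c "
from h import *
to(.5955,.0659,.0905);print(bot.get_state()['moment'])"
```

```text
t 11.0 pos [0.5983 0.0659 0.1241] xyaw -101.46 zax [ 2.3e-03  3.0e-04 -1.0e+00] F [-3.8  1.2  8.3] w 0.0161 g 50.0
tool mm [ 0.6  2.8 33.6]
[ 0.56613611  1.58017204 -0.0295167 ]
```

servo_tool(
  targets=[
    {"fingers": 0,"slide": [0,0,0],"turn": [0,0,0]},
    {"fingers": 0,"slide": [0,0,0],"turn": [0,0,0]},
  ],
)

```text
time_s: 11.2
tool_pos: [0.5983, 0.066, 0.1241]
eef_rot: [0.001, -0.633, 0.774, -0.001]
force: [-4.1, 1.8, 8.8]
width: 0.016
grasp_force: 50.0
```

```bash
python3 -c "
from h import *
to(.5955,.0659,.0905);print(bot.get_state()['moment'])"
```

```text
t 11.2 pos [0.5983 0.066  0.1241] xyaw -101.46 zax [ 2.3e-03  4.0e-04 -1.0e+00] F [-4.1  1.8  8.8] w 0.016 g 50.0
tool mm [ 0.6  2.8 33.6]
[ 0.62076535  1.62088348 -0.02443064]
```

servo_tool(
  targets=[
    {"fingers": 0,"slide": [0,0.7,0],"turn": [0,0,0]},
    {"fingers": 0,"slide": [0,0.3,1.5],"turn": [0,0,0]},
    {"fingers": 0,"slide": [0,0.2,1.5],"turn": [0,0,0]},
    {"fingers": 0,"slide": [0,0,0],"turn": [0,0,0]},
  ],
)

```text
time_s: 11.6
tool_pos: [0.5977, 0.0663, 0.1214]
eef_rot: [0.002, -0.633, 0.774, -0.001]
force: [-2.3, 0.9, 8.6]
width: 0.0158
grasp_force: 50.0
```

```bash
python3 -c "
from h import *
to(.5955,.0659,.0905);print(bot.get_state()['moment'])"
```

```text
t 11.6 pos [0.5977 0.0663 0.1214] xyaw -101.45 zax [ 3.6e-03  6.0e-04 -1.0e+00] F [-2.3  0.9  8.6] w 0.0158 g 50.0
tool mm [ 0.8  2.2 30.9]
[0.38127418 0.91335252 0.0042851 ]
```

servo_tool(
  targets=[
    {"fingers": 0,"slide": [0,0.4,2],"turn": [0,0,0]},
    {"fingers": 0,"slide": [0,0.3,2],"turn": [0,0,0]},
    {"fingers": 0,"slide": [0,0.3,2],"turn": [0,0,0]},
    {"fingers": 0,"slide": [0,0,0],"turn": [0,0,0]},
  ],
)

```text
time_s: 12.0
tool_pos: [0.5968, 0.0665, 0.1153]
eef_rot: [0.002, -0.633, 0.774, -0.001]
force: [-2.5, 0.4, 8.8]
width: 0.016
grasp_force: 50.0
```

```bash
python3 -c "
from h import *
to(.5955,.0659,.0905);print(bot.get_state()['moment'])"
```

```text
t 12.0 pos [0.5968 0.0665 0.1153] xyaw -101.45 zax [ 3.8e-03  7.0e-04 -1.0e+00] F [-2.5  0.4  8.8] w 0.016 g 50.0
tool mm [ 0.9  1.3 24.8]
[0.38231329 0.74413989 0.05220879]
```

servo_tool(
  targets=[
    {"fingers": 0,"slide": [0.1,0.3,2],"turn": [0,0,0]},
    {"fingers": 0,"slide": [0.1,0.3,2],"turn": [0,0,0]},
    {"fingers": 0,"slide": [0.1,0.3,2],"turn": [0,0,0]},
    {"fingers": 0,"slide": [0,0.2,2],"turn": [0,0,0]},
    {"fingers": 0,"slide": [0,0,0],"turn": [0,0,0]},
  ],
)

```text
time_s: 12.5
tool_pos: [0.5957, 0.0666, 0.1072]
eef_rot: [0.002, -0.633, 0.774, -0.001]
force: [-1.8, 1.2, 6.8]
width: 0.016
grasp_force: 50.0
```

```bash
python3 -c "
from h import *
to(.5955,.0659,.0905);print(bot.get_state()['moment'])"
```

```text
t 12.5 pos [0.5957 0.0666 0.1072] xyaw -101.45 zax [ 3.7e-03  9.0e-04 -1.0e+00] F [-1.8  1.2  6.8] w 0.016 g 50.0
tool mm [ 0.8  0.1 16.7]
[0.64945779 0.71428858 0.04372354]
```

servo_tool(
  targets=[
    {"fingers": 0,"slide": [0,0.1,2],"turn": [0,0,0]},
    {"fingers": 0,"slide": [0,0,2],"turn": [0,0,0]},
    {"fingers": 0,"slide": [0,0,2],"turn": [0,0,0]},
    {"fingers": 0,"slide": [0,0,2],"turn": [0,0,0]},
    {"fingers": 0,"slide": [0,0,0],"turn": [0,0,0]},
  ],
)

```text
time_s: 13.0
tool_pos: [0.5955, 0.0667, 0.0989]
eef_rot: [0.002, -0.633, 0.774, -0.001]
force: [-1.3, 2.3, 6.1]
width: 0.016
grasp_force: 50.0
```

```bash
python3 -c "
from h import *
to(.5955,.0659,.0905);print(bot.get_state()['moment'])"
```

```text
t 13.0 pos [0.5955 0.0667 0.0989] xyaw -101.46 zax [ 3.4e-03  9.0e-04 -1.0e+00] F [-1.3  2.3  6.1] w 0.016 g 50.0
tool mm [ 0.8 -0.1  8.4]
[0.76126109 0.65659147 0.00604857]
```

servo_tool(
  targets=[
    {"fingers": 0,"slide": [0,0,2],"turn": [0,0,0]},
    {"fingers": 0,"slide": [0,0,2],"turn": [0,0,0]},
    {"fingers": 0,"slide": [0,0,2],"turn": [0,0,0]},
    {"fingers": 0,"slide": [0,0,1.5],"turn": [0,0,0]},
    {"fingers": 0,"slide": [0,0,0],"turn": [0,0,0]},
  ],
)

```text
time_s: 13.5
tool_pos: [0.5955, 0.0667, 0.0914]
eef_rot: [0.002, -0.633, 0.774, -0.001]
force: [-0.9, 1.5, 6.0]
width: 0.0164
grasp_force: 50.0
```

```bash
python3 -c "
from h import *
to(.5955,.0659,.0905);print(bot.get_state()['moment'])"
```

```text
t 13.5 pos [0.5955 0.0667 0.0914] xyaw -101.46 zax [ 3.3e-03  9.0e-04 -1.0e+00] F [-0.9  1.5  6. ] w 0.0164 g 50.0
tool mm [ 0.8 -0.1  0.9]
[0.7959889  0.64184328 0.0170315 ]
```

servo_tool(
  targets=[
    {"fingers": 0,"slide": [0,0,0.7],"turn": [0,0,0]},
    {"fingers": 0,"slide": [0,0,0.7],"turn": [0,0,0]},
    {"fingers": 0,"slide": [0,0,0.7],"turn": [0,0,0]},
    {"fingers": 0,"slide": [0,0,0],"turn": [0,0,0]},
  ],
)

```text
time_s: 13.9
tool_pos: [0.5956, 0.0667, 0.0904]
eef_rot: [0.002, -0.633, 0.774, -0.001]
force: [-5.0, 2.5, 14.6]
width: 0.0164
grasp_force: 50.0
```

```bash
python3 -c "
from h import *
to(.5955,.0659,.0905);print(bot.get_state()['moment'])"
```

```text
t 13.9 pos [0.5956 0.0667 0.0904] xyaw -101.43 zax [ 3.8e-03  8.0e-04 -1.0e+00] F [-5.   2.5 14.6] w 0.0164 g 50.0
tool mm [ 0.8 -0.1 -0.1]
[1.01766953 2.11116692 0.01407773]
```

servo_tool(
  targets=[
    {"fingers": 0,"slide": [0,0,0.6],"turn": [0,0,0]},
    {"fingers": 0,"slide": [0,0,0],"turn": [0,0,0]},
    {"fingers": 0,"slide": [0,0,-1],"turn": [0,0,0]},
    {"fingers": 0.5,"slide": [0,0,0],"turn": [0,0,0]},
    {"fingers": 0.5,"slide": [0,0,0],"turn": [0,0,0]},
    {"fingers": 0.5,"slide": [0,0,0],"turn": [0,0,0]},
    {"fingers": 0.5,"slide": [0,0,0],"turn": [0,0,0]},
    {"fingers": 0.5,"slide": [0,0,0],"turn": [0,0,0]},
    {"fingers": 0.5,"slide": [0,0,0],"turn": [0,0,0]},
  ],
)

```text
time_s: 14.8
tool_pos: [0.5941, 0.066, 0.0882]
eef_rot: [-0.0, -0.633, 0.774, 0.0]
force: [-1.0, 0.6, -1.1]
width: 0.044
grasp_force: 0.0
```

```bash
python3 -c "
from h import *
to(.5955,.0659,.0905)"
```

```text
t 14.8 pos [0.5941 0.066  0.0882] xyaw -101.5 zax [-2.e-04 -2.e-04 -1.e+00] F [-1.   0.6 -1.1] w 0.044 g 0.0
tool mm [-0.2 -1.4 -2.3]
```

servo_tool(
  targets=[
    {"fingers": 0.5,"slide": [0,0,-8],"turn": [0,0,0]},
    {"fingers": 0.5,"slide": [0,0,-20],"turn": [0,0,0]},
    {"fingers": 0.5,"slide": [0,0,-30],"turn": [0,0,0]},
    {"fingers": 0.5,"slide": [0,0,-30],"turn": [0,0,0]},
    {"fingers": 0.5,"slide": [0,0,-30],"turn": [0,0,0]},
    {"fingers": 0.5,"slide": [0,0,-20],"turn": [0,0,0]},
    {"fingers": 0.5,"slide": [-40,0,0],"turn": [0,0,0]},
    {"fingers": 0.5,"slide": [-40,0,0],"turn": [0,0,0]},
    {"fingers": 0.5,"slide": [-40,0,0],"turn": [0,0,0]},
    {"fingers": 0.5,"slide": [-40,0,0],"turn": [0,0,0]},
    {"fingers": 0.5,"slide": [-40,0,0],"turn": [0,0,0]},
    {"fingers": 0.5,"slide": [0,0,0],"turn": [0,0,0]},
    {"fingers": 0.5,"slide": [0,0,0],"turn": [0,0,0]},
  ],
)

```text
time_s: 16.1
tool_pos: [0.6337, 0.263, 0.2262]
eef_rot: [-0.0, -0.633, 0.774, -0.0]
force: [0.0, 0.3, -0.2]
width: 0.0442
grasp_force: 0.0
```

```bash
python3 -c "
from h import *
to(.5955,.0659,.0905)
c=shot('scene','scene4');t=shot('top','top4')
a=cv2.resize(c['color'][215:285,300:380,::-1],(400,350),interpolation=cv2.INTER_CUBIC)
b=cv2.resize(t['color'][175:245,285:365,::-1],(400,350),interpolation=cv2.INTER_CUBIC)
cv2.imwrite('pics/m4.png',np.hstack([a,b]))"
```

```text
t 16.1 pos [0.6337 0.263  0.2262] xyaw -101.41 zax [-5.e-04 -5.e-04 -1.e+00] F [ 0.   0.3 -0.2] w 0.0442 g 0.0
tool mm [200.6  -1.6 135.8]
```

View pics/m4.png

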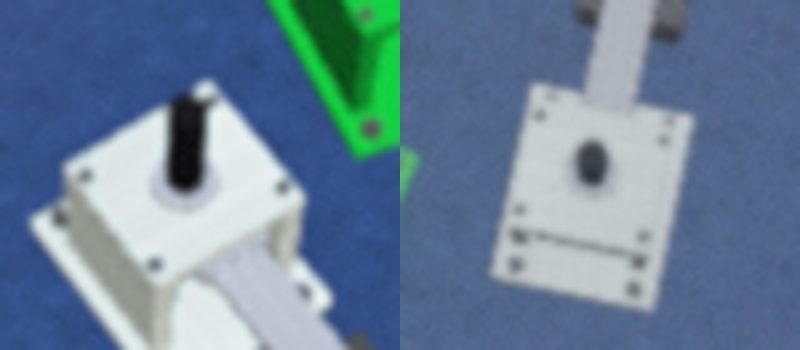

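The drift stands upright with its collar on the plate: the collar is at about (337,251) in the scene view, and the handle is centred at about (323,208) from the top. I'll check the height by depth.

```bash
python3 -c "
from h import *
t=load('top4');c=load('scene4')
for n,k,us,vs in(('top',t,range(321,326),range(204,211)),('sc',c,range(334,341),range(233,238))):
  P=np.array([pt(k,u,v) for u in us for v in vs if k['depth'][v,u]>0]); i=P[:,2]>.128; print(n,i.sum(),P[i].mean(0),P[:,2].max())
ring=np.array([pt(c,u,v) for u in range(328,347) for v in range(244,260) if c['depth'][v,u]>0])
r=np.hypot(ring[:,0]-.5955,ring[:,1]-.0659); i=(r>.0105)&(r<.0135)
a=np.degrees(np.arctan2(ring[:,1]-.0659,ring[:,0]-.5955))
for lo in range(-180,180,90): j=i&(a>=lo)&(a<lo+90); print(lo,j.sum(),np.median(ring[j,2]) if j.any() else None)
j=(r>.018)&(r<.03); print('plate',np.median(ring[j,2]))"
```

```text
top 24 [0.5932774  0.06599079 0.13423577] 0.1390006919918345
sc 30 [0.59193039 0.06797514 0.13495023] 0.1390556504827738
-180 11 0.08038003341407918
-90 20 0.07730043571471173
0 16 0.07999619124471641
90 1 0.07800140311727988
plate 0.07562586206430744
```

The collar top reads about 0.080 m (0.081 expected), the plate 0.0756 m and the handle top about 0.135 m (0.136 expected). The drift is fully seated and nothing is touching it, so I'm handing in.

```bash
python3 -c "
from plant import bot
print(bot.close_job())"
```

```text
the job is handed in; nothing more can be done
None
```

The drift is pushed fully home through the plate and the yoke, collar down on the plate, and released; vertical force readings between moves peaked at about 15 N, and the job was handed in at about 16 s with the verdict not shown.

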